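Park the small bench kit in its matching trays

TASK

Tidy the bench: put the timer, the lying centrifuge tube, the marker and the small bottle each into the low grey tray with a white lip made to its shape and size, flat on the tray's floor inside the lip, the bottle upright. Leave the amber and the green microtube where they lie, and let go of everything at the end.

Things in the scene. Friction and masses are not known exactly. Their poses are not given: they have to be found in the camera images.
- timer: white lab timer lying flat, nearly square: 64 mm along its x, 66 mm along its y; the case to grip is 16 mm high, the display and buttons rise to 19 mm. Origin: centre of its underside, z up. About 60 g. Belongs in tray_timer, either square way round.
- tube: large translucent screw-cap centrifuge tube with a blue cap, lying on its side: 34 mm wide (x), 116 mm long (y), 34 mm high; it does not roll. Origin: centre of its underside, z up, y along the tube. About 30 g. Belongs in tray_tube, either end first.
- marker: white marker with a black cap, lying: 15 mm wide (x), 129 mm long (y), 15 mm high; it does not roll. Origin: centre of its underside, z up, y along the marker. About 20 g. Belongs in tray_marker, either end first.
- bottle: small clear round screw-cap bottle standing upright on the open middle of the bench (any other bottle at the back wall is not meant): 43 mm diameter up to 58 mm height, neck and cap about 30 mm diameter above, 86 mm high in all. Origin: centre of its underside, z up. About 80 g. Belongs in tray_bottle.
- tray_timer: fixed plastic parking tray with a grey floor and a white lip, nearly square, 80 by 82 mm inside (x, y), 88 by 90 mm outside; floor 2 mm thick, lip 4 mm wide whose top is 6 mm above the bench (4 mm above the tray's floor). The lip is cut away over the middle 44 mm of both long sides (the +x and -x sides) to leave room for fingers. Origin: centre of its underside on the bench, z up.
- tray_tube: fixed plastic parking tray with a grey floor and a white lip, the wider of the two long ones, 50 by 132 mm inside (x, y), 58 by 140 mm outside; floor 2 mm thick, lip 4 mm wide whose top is 6 mm above the bench (4 mm above the tray's floor). The lip is cut away over the middle 44 mm of both long sides (the +x and -x sides) to leave room for fingers. Origin: centre of its underside on the bench, z up, y along its length.
- tray_marker: fixed plastic parking tray with a grey floor and a white lip, the narrow long one, 30 by 141 mm inside (x, y), 38 by 149 mm outside; floor 2 mm thick, lip 4 mm wide whose top is 6 mm above the bench (4 mm above the tray's floor). The lip is cut away over the middle 44 mm of both long sides (the +x and -x sides) to leave room for fingers. Origin: centre of its underside on the bench, z up, y along its length.
- tray_bottle: fixed plastic parking tray with a grey floor and a white lip, round, 60 mm inside diameter, 68 mm outside; floor 2 mm thick, lip 4 mm wide whose top is 6 mm above the bench (4 mm above the tray's floor). Origin: centre of its underside on the bench, z up.
- amber_microtube: bystander: small orange-amber microtube lying on the bench, 13 by 41 mm (x, y), 13 mm high, y along it; origin at the centre of its underside. Leave alone.
- green_microtube: bystander: small green microtube lying on the bench, 13 by 41 mm (x, y), 13 mm high, y along it; origin at the centre of its underside. Leave alone.
There are look-alikes about, which are no part of the job. What is shaped like the bottle but yellow is not meant.

How it is judged:
By the outcome, as a careful person would: the job done as asked, in the order asked, and still so for the second after the job is handed in, with the robot touching nothing.
It also fails if it takes over 112 s, if anything falls off the work surface, if the arm or the gripper's body presses on something with over 40 N, if the wrist force passes 120 N, or if a joint passes its speed limit or range.

ROBOT

A 7-joint arm with a two-finger parallel gripper is mounted at the origin on a cart in front of the work surface, level with it; the furniture and walls round the work are solid. World frame = base frame: x ahead of the robot, y to its left, z up, the work surface at z = 0. Lengths are in m, angles in rad, forces in N, time in s.
With the tool pointing down it reaches from about 0.425 to 0.825 m from the base axis. Payload 3.6 kg.
Tool frame: the origin (TCP) lies on the front face of the gripper's body, between the roots of the fingers; the fingertips stand 84 mm ahead of it and the grasp point (between the pads) lies 65 mm ahead of it; z points along the fingers, y is the line along which they close (so a half turn about z gives the same grasp; the last joint's range is limited). The gripper opens to 93 mm and grips with 3 to 60 N. Pads are 15 mm wide; open, the fingers measure 128 mm over their backs; the gripper's body (75 mm by 188 mm) begins 65 mm behind the grasp point.
Start: joints at [1.282, 0.615, -0.013, 1.423, 0.008, 1.103, -0.04], TCP at [0.168, -0.628, 0.303] pointing down, gripper open.
Joint ranges: [-3.12, 3.12], [-0.3, 2.06], [-1.34, 1.32], [0.26, 2.42], [-1.36, 4.5], [0.01, 1.98], [-2.84, 2.84]. Speed limits (rad/s): [2.79, 2.79, 3.14, 3.14, 3.14, 3.14, 3.14].

INTERFACE

Orientations are given as a unit quaternion [w, x, y, z].
In Python, from workcell import manip gives the robot as it stands.
- The arm moves only by the shell command python3 -m handwheel 'ROWS'. ROWS is JSON, one flat list of numbers, 7 for each row, row after row: the shift along the tool's x, y, z scaled (see below), then the turn, a rotation vector about the tool's x, y, z scaled (see below), then the gripper command: -1 is shut, 1 is fully open, values between are in proportion. In form: [tx, ty, tz, rx, ry, rz, fingers, tx, ty, tz, rx, ry, rz, fingers, ...]. A call has 1 to 10 rows; each row shifts and turns the commanded pose from where the row before left it, along the tool's axes as they then stand; what a row does not reach is not made up. The controller multiplies each number of a shift by 0.3 m and each number of a turn by 8 degrees. A row lasts 1/8 s, in which the tool goes at most 62.5 mm and 10.7 degrees, less where a joint would pass 70% of its speed; a pose out of reach is approached as far as the arm can. A call with a number of a shift or a turn outside -1 to 1 is refused whole. A call with a gripper value outside its range is refused whole. The fingers move at their own pace and stop on an object; the grip force is fixed at half the most. Time passes only in rows, so rows that do not move let the fingers close. It gives the time, the measured TCP pose, the force, the opening and the grip force at its end, in the units of the state.
- manip.read_state(): the state, without advancing time (a new reading comes with each control period).
- manip.grab_frame(name): name is "side" or "top" or "wrist"; returns a dict with "frame" (384x512x3 uint8, red, green, blue), "mtx" (3x3 intrinsics, pixels), "world_from_camera" (4x4, takes a point from camera to world coordinates); the wrist camera has in their place "mount" (4x4, takes a point from camera to tool coordinates, whose origin is the TCP and whose axes are the flange's). Camera axes: x right, y down, z forward; pixel columns grow to the right and rows downward; lengths in m; the calibration is good to about 2 mm. A picture is of the moment at which its call begins: read the wrist's pose just before it. There is no depth.
- manip.close_job(): hands the job in; it is judged then, once.
Trained networks look in a picture, given as the dict that the camera call returned (one of the last four; its "shot" number tells which), for a name from the list of things; names that differ only in an ending like _2 or _b are one class to them, and where a whole thing is asked for, a point or a joint stands for the part that bears it (a point fixed in the world has none). Each returns a list of dicts, best first, with "p" (0 to 1); they miss things now and then, are a little off and sometimes report something else, mostly with a low value. They report only what shows in the picture. A call takes as long as a camera call. They do not tell look-alikes from the thing itself.
- manip.spot_in(query, picture): "point" ([x, y, z] in m, in the coordinates of the camera as it stood for that picture, good to about 4 mm: the middle of the surface that is visible of it).
- manip.outline_of(query, picture): "pixels" (384x512 bool, what is visible of it).
- manip.spot_point(query, picture): "point" ([x, y, z] in m, in the coordinates of the camera as it stood for that picture, good to about 4 mm: a listed point, or the origin of a listed thing).
The state is a dict: "time": time; "joint_positions": joint angles; "qd": joint speeds; "effort": joint torques, N m; "eef_pos": TCP position; "eef_rot": TCP orientation; "ft_force": force on the tool from outside, world axes, zero at the start; "moment": the same for the moment, N m; "finger_gap": finger opening in m; "grasp_force": force on a finger pad.
Only numpy, scipy, OpenCV 4.12 (cv2) and the standard library are available. Lean on these libraries where they do the work, as an engineer would, in place of code of your own. Each camera call takes 0.05 s, during which the arm holds its last target. There are 200 camera calls.

## Working session

There is one attempt and no reset: what is moved stays moved. The work goes in short steps, Python scripts to look and compute and a shell command to move; the robot and the scene stay as the last step left them, time stands still between calls to the robot, and variables do not carry over. Pictures are saved under pics/ and viewed, at most 17 in all, crops included, and the job is handed in when it is done.

```bash
ls; mkdir -p pics
python3 - <<'E'
from workcell import manip
import cv2,numpy as np
s=manip.read_state()
print(s['time'],s['eef_pos'],s['eef_rot'],s['finger_gap'])
for n in ['top','side']:
    f=manip.grab_frame(n)
    cv2.imwrite(f'pics/{n}0.png',cv2.resize(f['frame'][:,:,::-1],(800,600),interpolation=cv2.INTER_CUBIC))
    T=f['world_from_camera'];print(n,f['mtx'].round(1).tolist(),T.round(3).tolist())
    for q in ['timer','tube','marker','bottle','tray_timer','tray_tube','tray_marker','tray_bottle','amber_microtube','green_microtube']:
        for r in manip.spot_point(q,f)[:4]:
            p=np.array(r['point']);w=T[:3,:3]@p+T[:3,3];px=f['mtx']@p;px=px[:2]/px[2]
            print(q,round(r['p'],2),w.round(3),px.round(0))
E
```

```text
pics
0.0 [ 0.16808176 -0.62730459  0.30159437] [-1.24454355e-03  9.91438125e-01  1.30571276e-01 -1.93913045e-04] 0.09322502936329724
top [[499.4, 0.0, 250.1], [0.0, 499.4, 191.9], [0.0, 0.0, 1.0]] [[0.015, -0.989, 0.146, 0.405], [-1.0, -0.017, -0.016, -0.04], [0.018, -0.146, -0.989, 1.217], [0.0, 0.0, 0.0, 1.0]]
timer 0.81 [0.608 0.079 0.002] [194. 182.]
tube 0.83 [0.45  0.09  0.003] [187. 246.]
tube 0.52 [ 0.609 -0.262 -0.001] [332. 184.]
marker 0.54 [ 0.457 -0.266 -0.002] [334. 245.]
bottle 0.92 [ 0.583 -0.343 -0.002] [364. 195.]
bottle 0.86 [ 0.686 -0.327 -0.002] [357. 154.]
bottle 0.81 [ 0.608 -0.258  0.   ] [330. 184.]
tray_timer 0.61 [ 0.624  0.255 -0.002] [123. 174.]
tray_tube 0.74 [ 0.435 -0.097 -0.002] [264. 254.]
tray_marker 0.93 [ 0.599 -0.081 -0.002] [258. 186.]
tray_marker 0.6 [ 0.609 -0.262 -0.003] [331. 184.]
tray_bottle 0.58 [0.449 0.253 0.   ] [119. 245.]
amber_microtube 0.64 [ 0.528  0.167 -0.004] [157. 214.]
green_microtube 0.56 [ 0.54  -0.179 -0.004] [298. 211.]
side [[370.7, 0.0, 253.9], [0.0, 370.7, 194.4], [0.0, 0.0, 1.0]] [[-0.929, -0.148, 0.339, 0.232], [-0.37, 0.341, -0.864, 0.787], [0.012, -0.928, -0.372, 0.417], [0.0, 0.0, 0.0, 1.0]]
timer 0.73 [ 0.609  0.076 -0.   ] [216. 231.]
tube 0.74 [ 0.448  0.085 -0.002] [278. 246.]
tube 0.65 [0.448 0.253 0.002] [250. 286.]
marker 0.53 [ 0.458 -0.265  0.006] [311. 191.]
bottle 0.82 [ 0.612 -0.265  0.002] [263. 185.]
bottle 0.71 [ 0.689 -0.334  0.002] [250. 176.]
bottle 0.65 [ 0.583 -0.34   0.003] [279. 179.]
tray_timer 0.64 [0.624 0.25  0.001] [170. 266.]
tray_timer 0.56 [ 0.608 -0.089 -0.003] [243. 207.]
tray_tube 0.76 [ 0.439 -0.097 -0.002] [302. 216.]
tray_marker 0.57 [ 0.609 -0.087 -0.004] [242. 207.]
tray_bottle 0.61 [0.446 0.254 0.001] [250. 287.]
tray_bottle 0.21 [0.625 0.249 0.002] [170. 265.]
amber_microtube 0.6 [0.533 0.167 0.002] [228. 255.]
green_microtube 0.6 [ 0.535 -0.18   0.003] [278. 198.]
```

View pics/top0.png

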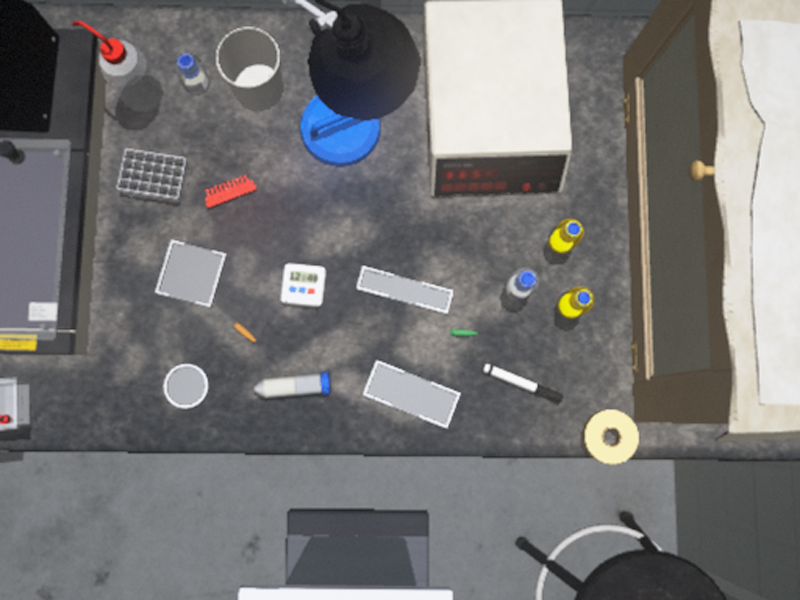

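View pics/side0.png

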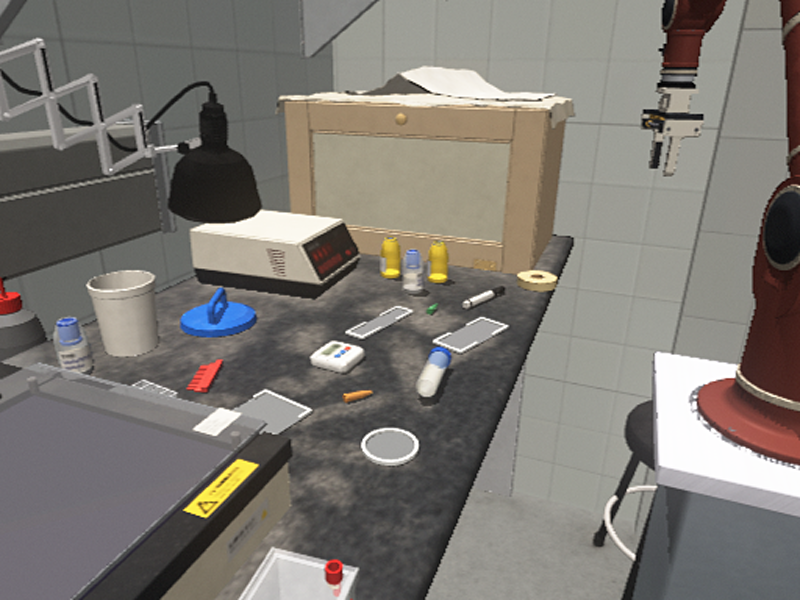

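Bottle candidates in the 800x600 top picture:
- clear bottle, standing in the open at (520,285)
- yellow bottles at (565,237) and (575,302), not meant
- clear bottle at the back wall, (190,70), not meant

I choose (520,285). The other items:
- timer (303,285) and its tray (190,272)
- tube (292,385) and its wide tray (412,393)
- marker (522,383) and its narrow tray (405,289)
- bottle tray (185,386)
- microtubes: amber (245,332), green (463,332)

Next I measure orientations and check one close crop.

```bash
cat > h.py <<'E'
from workcell import manip
import cv2,numpy as np
from scipy.spatial.transform import Rotation as R
def st(): 
    s=manip.read_state(); q=s['eef_rot']; return s,np.array(s['eef_pos']),R.from_quat([q[1],q[2],q[3],q[0]])
def grab(n):
    s,p,r=st(); f=manip.grab_frame(n)
    if n=='wrist':
        T=np.eye(4);T[:3,:3]=r.as_matrix();T[:3,3]=p;T=T@f['mount']
    else: T=f['world_from_camera']
    return f,T
def plane(f,T,uv,z):
    d=np.c_[np.asarray(uv,float),np.ones(len(uv))]@np.linalg.inv(f['mtx']).T@T[:3,:3].T
    return (T[:3,3]+d*((z-T[2,3])/d[:,2])[:,None])[:,:2]
def rects(q,f,T,z,k=3):
    """centre, sides in mm, axis angle (deg, of the longer side, mod 180) of outlines put on plane z"""
    for r in manip.outline_of(q,f)[:k]:
        m=r['pixels'].astype(np.uint8); c=max(cv2.findContours(m,0,cv2.CHAIN_APPROX_NONE)[0],key=len)[:,0]
        w=plane(f,T,c,z).astype(np.float32)*1000
        (cx,cy),(a,b),g=cv2.minAreaRect(w); g=g if a>b else g+90
        print(q,round(r['p'],2),'c',round(cx,1),round(cy,1),'sz',round(max(a,b),1),round(min(a,b),1),'ang',round(g%180,1),'px',c.mean(0).round())
def to(x,y,z,yaw):
    """remaining shift (handwheel units, first turned tool axes) and turn to TCP target in mm, deg; yaw of tool x mod 180"""
    s,p,r=st(); M=r.as_matrix(); psi=np.degrees(np.arctan2(M[1,0],M[0,0]))
    d=(psi-yaw+90)%180-90
    Rt=R.from_euler('z',psi-d,degrees=True)*R.from_euler('x',180,degrees=True)
    e=(r.inv()*Rt).as_rotvec(degrees=True)
    dw=np.array([x,y,z])/1000-p
    print('t',round(s['time'],2),'at',(p*1000).round(1),'psi',round(psi,1),'tilt',round(np.degrees(np.arccos(-M[2,2])),2),'gap',round(s['finger_gap']*1000,1),'F',np.round(s['ft_force'],1))
    print(' turn/8',(e/8).round(2),' shift in NOW axes/.3',(M.T@dw/.3).round(3),' in TARGET axes/.3',(Rt.as_matrix().T@dw/.3).round(3))
E
python3 - <<'E'
from h import *
f,T=grab('top')
for q,z in [('timer',.01),('tube',.017),('marker',.008),('tray_timer',.004),('tray_tube',.004),('tray_marker',.004),('tray_bottle',.004),('green_microtube',.006),('amber_microtube',.006)]: rects(q,f,T,z,2)
c=f['frame'][150:230,290:400,::-1]
cv2.imwrite('pics/crop1.png',cv2.resize(c,(770,560),interpolation=cv2.INTER_CUBIC))
to(608,79,200,90)
E
```

```text
timer 0.98 c 607.8 78.0 sz 70.2 68.9 ang 82.9 px [194. 181.]
tube 0.8 c 449.6 88.7 sz 114.7 31.3 ang 94.9 px [189. 246.]
marker 0.8 c 459.4 -267.0 sz 125.6 17.5 ang 69.6 px [335. 244.]
tray_timer 0.93 c 623.5 256.1 sz 96.4 91.8 ang 75.7 px [122. 174.]
tray_timer 0.33 c 603.0 -81.7 sz 146.9 38.7 ang 74.9 px [259. 185.]
tray_tube 0.75 c 440.8 -94.0 sz 138.8 57.8 ang 69.6 px [263. 251.]
tray_marker 0.94 c 602.3 -82.4 sz 145.7 36.3 ang 74.8 px [260. 185.]
tray_marker 0.2 c 530.6 167.5 sz 36.6 6.8 ang 46.4 px [156. 212.]
tray_bottle 0.58 c 446.5 252.1 sz 65.0 64.6 ang 90.8 px [119. 247.]
tray_bottle 0.16 c 606.8 78.7 sz 67.0 65.4 ang 174.9 px [194. 182.]
amber_microtube 0.38 c 531.6 168.4 sz 33.1 6.8 ang 46.4 px [156. 211.]
t 1.6 at [ 168.2 -627.8  302.7] psi 15.0 tilt 0.01 gap 93.0 F [-0.2 -0.1  0.4]
 turn/8 [-0.   -0.   -9.37]  shift in NOW axes/.3 [ 2.026 -1.896  0.343]  in TARGET axes/.3 [2.356 1.466 0.342]
```

View pics/crop1.png

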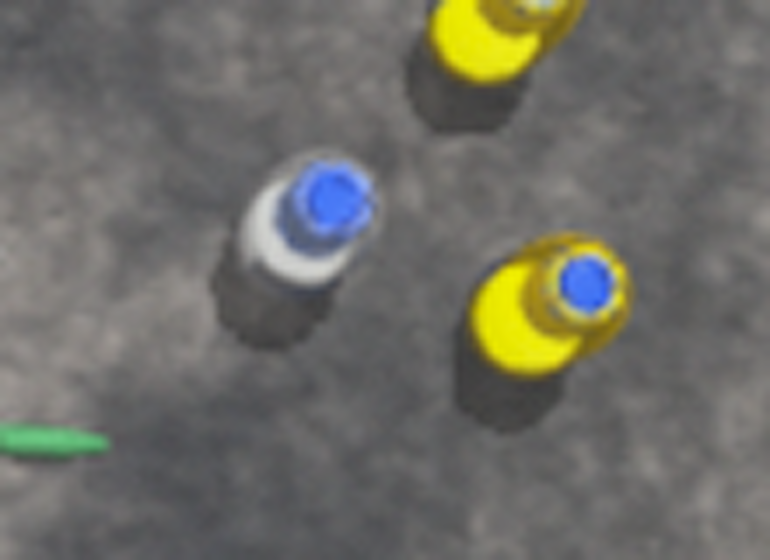

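The crop shows the clear, blue-capped bottle with a white label at (310,220). Both neighbours are yellow, at (490,40) and (550,310), so the choice stands. Now I move over the timer.

```bash
python3 -m handwheel '[0.145,-0.135,0,0,0,0,1, 0.145,-0.135,0,0,0,0,1, 0.145,-0.135,0,0,0,0,1, 0.145,-0.135,0,0,0,0,1, 0.145,-0.135,0,0,0,0,1, 0.145,-0.135,0,0,0,0,1, 0.145,-0.135,0,0,0,0,1, 0.145,-0.135,0,0,0,0,1, 0.145,-0.135,0,0,0,0,1, 0.145,-0.135,0,0,0,0,1]'
python3 -m handwheel '[0.145,-0.135,0,0,0,0,1, 0.145,-0.135,0,0,0,0,1, 0.145,-0.135,0,0,0,0,1, 0.145,-0.135,0,0,0,0,1, 0,0,0.03,0,0,-1,1, 0,0,0.03,0,0,-1,1, 0,0,0.03,0,0,-1,1, 0,0,0.03,0,0,-1,1, 0,0,0.03,0,0,-1,1, 0,0,0.03,0,0,-1,1]'
python3 -m handwheel '[0,0,0.03,0,0,-1,1, 0,0,0.03,0,0,-1,1, 0,0,0.03,0,0,-1,1, 0,0,0,0,0,0,1]'
python3 - <<'E'
from h import *
f,T=grab('wrist')
cv2.imwrite('pics/w1.png',f['frame'][:,:,::-1]); print(T.round(3).tolist())
rects('timer',f,T,.012,2)
for r in manip.spot_point('timer',f)[:2]: print(r['p'],T@np.r_[r['point'],1])
to(608,79,100,90)
E
```

```text
time: 2.85
eef_pos: [0.4846, -0.1225, 0.3032]
eef_rot: [0.0, 0.991, 0.13, 0.001]
ft_force: [0.2, -1.1, 0.0]
finger_gap: 0.0929
grasp_force: 0.0
time: 4.1
eef_pos: [0.6098, 0.0773, 0.2486]
eef_rot: [0.0, 0.851, 0.524, 0.0]
ft_force: [-0.5, 0.2, -0.0]
finger_gap: 0.0931
grasp_force: 0.0
time: 4.6
eef_pos: [0.6094, 0.077, 0.221]
eef_rot: [-0.001, 0.726, 0.688, -0.001]
ft_force: [-0.5, 0.1, -0.1]
finger_gap: 0.0929
grasp_force: 0.0
[[0.998, -0.053, -0.016, 0.614], [-0.055, -0.963, -0.265, 0.151], [-0.001, 0.266, -0.964, 0.302], [0.0, 0.0, 0.0, 1.0]]
timer 0.75 c 609.3 77.9 sz 66.6 63.2 ang 85.2 px [252. 178.]
0.68 [0.60736347 0.07504791 0.00284826 1.        ]
t 4.75 at [610.   77.5 222.3] psi 86.9 tilt 0.05 gap 93.3 F [-0.2 -0.1  0. ]
 turn/8 [ 0.01 -0.   -0.39]  shift in NOW axes/.3 [ 0.004 -0.007  0.408]  in TARGET axes/.3 [ 0.005 -0.007  0.408]
```

View pics/w1.png

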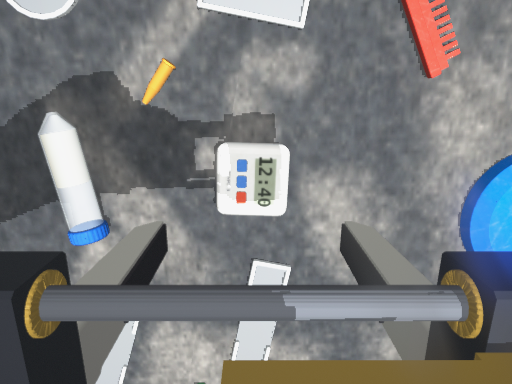

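The wrist picture shows the timer at (252,178), centred between the fingers and nearly square to them. I descend and close.

```bash
python3 -m handwheel '[0,0,0.11,0,0,0.15,1, 0,0,0.11,0,0,0,1, 0,0,0.11,0,0,0,1, 0,0,0.08,0,0,0,1, 0,0,0.036,0,0,0,1, 0,0,0,0,0,0,1, 0,0,0,0,0,0,-1, 0,0,0,0,0,0,-1, 0,0,0,0,0,0,-1, 0,0,0,0,0,0,-1]'
python3 -c "
from h import *
to(623.5,256,200,75.7)"
```

```text
time: 6.0
eef_pos: [0.6097, 0.0775, 0.0885]
eef_rot: [0.0, 0.733, 0.681, 0.0]
ft_force: [-0.3, 0.5, 2.8]
finger_gap: 0.0635
grasp_force: 30.0
t 6.0 at [609.7  77.5  88.5] psi 85.8 tilt 0.02 gap 63.5 F [-0.3  0.5  2.8]
 turn/8 [0.   0.   1.26]  shift in NOW axes/.3 [ 0.597  0.002 -0.372]  in TARGET axes/.3 [ 0.588 -0.103 -0.372]
```

```bash
python3 -m handwheel '[0,0,-0.12,0,0,0,-1, 0,0,-0.12,0,0,0,-1, 0,0,-0.13,0,0,0,-1, 0.15,0,0,0,0,0,-1, 0.15,0,0,0,0,0,-1, 0.15,0,0,0,0,0,-1, 0.14,0.0,0,0,0,0.6,-1, 0,0,0,0,0,0.66,-1, 0,0,0,0,0,0,-1]'
python3 - <<'E'
from h import *
f,T=grab('wrist')
cv2.imwrite('pics/w2.png',f['frame'][:,:,::-1])
rects('tray_timer',f,T,.006,2)
for r in manip.spot_point('tray_timer',f)[:2]: print(r['p'],T@np.r_[r['point'],1])
f,T=grab('top'); rects('tray_timer',f,T,.006,2)
c=f['frame'][140:200,80:160,::-1]
cv2.imwrite('pics/crop2.png',cv2.resize(c,(640,480),interpolation=cv2.INTER_CUBIC))
to(623.5,256,200,75.7)
E
```

```text
time: 7.12
eef_pos: [0.6224, 0.2544, 0.1986]
eef_rot: [0.0, 0.789, 0.615, -0.0]
ft_force: [-0.1, -1.0, -0.9]
finger_gap: 0.0636
grasp_force: 30.0
tray_timer 0.89 c 631.2 279.6 sz 88.5 43.1 ang 165.2 px [256. 154.]
0.91 [ 0.62399272  0.25797803 -0.00279972  1.        ]
t 7.38 at [623.  252.9 199. ] psi 75.7 tilt 0.02 gap 63.8 F [-0.6  0.4 -0.6]
 turn/8 [ 0.  0. -0.]  shift in NOW axes/.3 [ 0.01  -0.001 -0.003]  in TARGET axes/.3 [ 0.01  -0.001 -0.003]
```

View pics/w2.png

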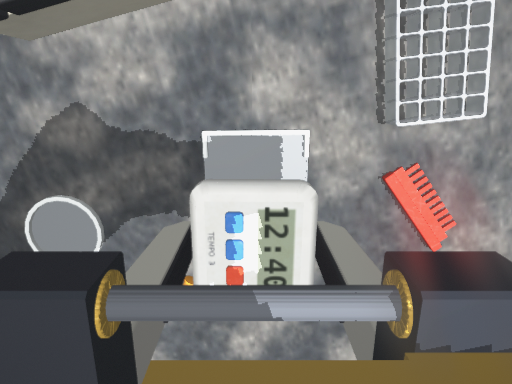

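The tray's far lip runs unbroken from (203,130) to (308,130), so the cut-outs are on the finger sides. The tray centre is near (624,257). I lower the timer and release it.

```bash
python3 -m handwheel '[0.014,0.001,0.1,0,0,0,-1, 0,0,0.1,0,0,0,-1, 0,0,0.1,0,0,0,-1, 0,0,0.04,0,0,0,-1, 0,0,0.019,0,0,0,-1, 0,0,0,0,0,0,-1]'
python3 -m handwheel '[0,0,0,0,0,0,1, 0,0,0,0,0,0,1, 0,0,0,0,0,0,1, 0,0,0,0,0,0,1, 0,0,-0.05,0,0,0,1, 0,0,-0.1,0,0,0,1, 0,0,-0.1,0,0,0,1, 0,0,-0.1,0,0,0,1]'
python3 - <<'E'
from h import *
f,T=grab('wrist')
cv2.imwrite('pics/w3.png',f['frame'][:,:,::-1])
rects('timer',f,T,.014,1)
to(449.6,88.7,200,94.9)
E
```

```text
time: 8.12
eef_pos: [0.6245, 0.2582, 0.092]
eef_rot: [0.0, 0.79, 0.614, 0.001]
ft_force: [-0.1, 0.1, -0.6]
finger_gap: 0.064
grasp_force: 30.0
time: 9.12
eef_pos: [0.6241, 0.2582, 0.1985]
eef_rot: [0.0, 0.789, 0.614, 0.001]
ft_force: [-0.4, 0.4, 0.1]
finger_gap: 0.0929
grasp_force: 0.0
timer 0.62 c 625.7 258.6 sz 66.3 63.7 ang 75.7 px [254. 186.]
t 9.22 at [625.9 259.4 201.6] psi 75.7 tilt 0.55 gap 93.2 F [0.8 0.5 0.4]
 turn/8 [ 0.06 -0.04 -2.4 ]  shift in NOW axes/.3 [-0.696 -0.429 -0.002]  in TARGET axes/.3 [-0.517 -0.634  0.005]
```

View pics/w3.png

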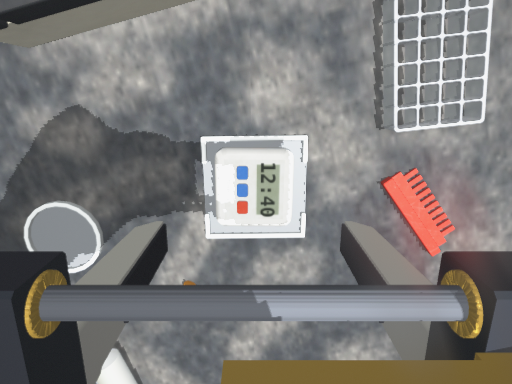

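The timer sits squarely at (254,186), inside the lip (203–307, 136–237). On to the tube.

```bash
python3 -m handwheel '[-0.139,-0.086,0,0,0,0,1, -0.139,-0.086,0,0,0,0,1, -0.139,-0.086,0,0,0,0,1, -0.139,-0.086,0,0,0,0,1, -0.14,-0.085,0,0,0,0,1, 0,0,0,0,0,-0.8,1, 0,0,0,0,0,-0.8,1, 0,0,0,0,0,-0.8,1, 0,0,0,0,0,0,1]'
python3 - <<'E'
from h import *
f,T=grab('wrist')
cv2.imwrite('pics/w4.png',f['frame'][:,:,::-1])
rects('tube',f,T,.017,2)
for r in manip.spot_point('tube',f)[:2]: print(r['p'],T@np.r_[r['point'],1])
to(449.6,88.7,88,94.9)
E
```

```text
time: 10.35
eef_pos: [0.4475, 0.0872, 0.1961]
eef_rot: [-0.0, 0.677, 0.736, -0.0]
ft_force: [0.1, -0.2, 0.2]
finger_gap: 0.0933
grasp_force: 0.0
tube 0.85 c 451.1 85.1 sz 122.4 33.0 ang 95.9 px [257. 191.]
0.63 [ 4.50511837e-01  8.94379586e-02 -6.85590843e-04  1.00000000e+00]
t 10.5 at [447.7  87.4 196.2] psi 94.8 tilt 0.02 gap 93.3 F [ 0.1 -0.2  0.4]
 turn/8 [-0.    0.   -0.01]  shift in NOW axes/.3 [0.004 0.007 0.361]  in TARGET axes/.3 [0.004 0.007 0.361]
```

View pics/w4.png

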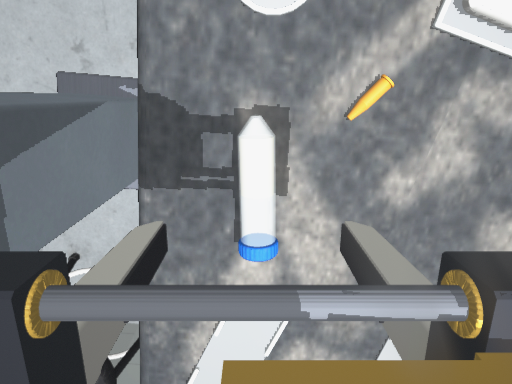

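The tube lies at (257,190), centred between the fingers. I descend and grip.

```bash
python3 -m handwheel '[0.001,0.009,0.1,0,0,-0.05,1, 0,0,0.1,0,0,0,1, 0,0,0.1,0,0,0,1, 0,0,0.04,0,0,0,1, 0,0,0.021,0,0,0,1, 0,0,0,0,0,0,-1, 0,0,0,0,0,0,-1, 0,0,0,0,0,0,-1, 0,0,0,0,0,0,-1, 0,0,0,0,0,0,-1]'
python3 -c "
from h import *
to(438,-95.5,200,69.6)"
```

```text
time: 11.75
eef_pos: [0.4505, 0.0879, 0.0881]
eef_rot: [0.0, 0.674, 0.739, 0.0]
ft_force: [-0.4, -0.3, 0.7]
finger_gap: 0.0475
grasp_force: 0.0
t 11.75 at [450.5  87.9  88.1] psi 95.3 tilt 0.02 gap 47.5 F [-0.4 -0.3  0.7]
 turn/8 [ 0.   -0.    3.21]  shift in NOW axes/.3 [-0.605 -0.098 -0.373]  in TARGET axes/.3 [-0.588  0.174 -0.373]
```

```bash
python3 -m handwheel '[0,0,0,0,0,0,-1, 0,0,0,0,0,0,-1, 0,0,0,0,0,0,-1, 0,0,-0.1,0,0,0,-1, 0,0,-0.13,0,0,0,-1, 0,0,-0.13,0,0,0,-1, -0.15,-0.022,0,0,0,0,-1, -0.15,-0.023,0,0,0,0,-1, -0.15,-0.023,0,0,0,0,-1, -0.154,-0.023,0,0,0,0.8,-1]'
python3 -m handwheel '[0,0,0,0,0,0.8,-1, 0,0,0,0,0,0.8,-1, 0,0,0,0,0,0.8,-1, 0,0,0,0,0,0,-1]'
python3 - <<'E'
from h import *
f,T=grab('wrist')
rects('tray_tube',f,T,.006,2)
for r in manip.spot_point('tray_tube',f)[:2]: print(r['p'],T@np.r_[r['point'],1])
cv2.imwrite('pics/w5.png',f['frame'][:,:,::-1])
to(440,-95,91,69.6)
E
```

```text
time: 13.0
eef_pos: [0.4397, -0.0964, 0.1959]
eef_rot: [-0.0, 0.715, 0.699, 0.0]
ft_force: [0.4, -0.1, 0.1]
finger_gap: 0.0338
grasp_force: 30.0
time: 13.5
eef_pos: [0.4399, -0.0949, 0.1959]
eef_rot: [-0.0, 0.82, 0.572, -0.0]
ft_force: [-0.4, -0.4, -1.0]
finger_gap: 0.0337
grasp_force: 30.0
tray_tube 0.76 c 448.4 -78.5 sz 106.1 58.2 ang 69.8 px [265. 147.]
t 13.65 at [440.  -94.9 195.9] psi 69.8 tilt 0.02 gap 33.7 F [ 0.9 -0.9 -0.2]
 turn/8 [-0.   -0.    0.03]  shift in NOW axes/.3 [-0.    0.    0.35]  in TARGET axes/.3 [-0.    0.    0.35]
```

View pics/w5.png

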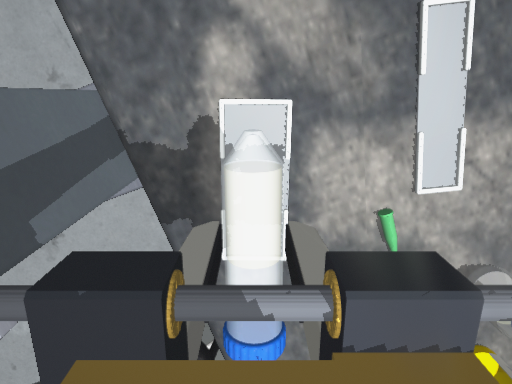

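Tray far lip at (220–292,101), tube in line above it. A 1.5 mm correction, then I lower and release.

```bash
python3 -m handwheel '[0.003,0.004,0.1,0,0,0,-1, 0,0,0.1,0,0,0,-1, 0,0,0.09,0,0,0,-1, 0,0,0.04,0,0,0,-1, 0,0,0.021,0,0,0,-1, 0,0,0,0,0,0,-1, 0,0,0,0,0,0,1, 0,0,0,0,0,0,1, 0,0,0,0,0,0,1, 0,0,0,0,0,0,1]'
python3 -m handwheel '[0,0,0,0,0,0,1, 0,0,-0.05,0,0,0,1, 0,0,-0.1,0,0,0,1, 0,0,-0.1,0,0,0,1, 0,0,-0.1,0,0,0,1, 0,0,0,0,0,0,1]'
python3 - <<'E'
from h import *
f,T=grab('wrist')
cv2.imwrite('pics/w6.png',f['frame'][:,:,::-1])
rects('tube',f,T,.019,1);rects('tray_marker',f,T,.006,1);rects('tray_tube',f,T,.006,1)
to(458.5,-266.5,190,69.6)
E
```

```text
time: 14.9
eef_pos: [0.4416, -0.0946, 0.0908]
eef_rot: [0.0, 0.821, 0.572, 0.0]
ft_force: [0.8, 0.3, 0.1]
finger_gap: 0.0693
grasp_force: 0.0
time: 15.65
eef_pos: [0.4425, -0.0947, 0.1973]
eef_rot: [0.002, 0.821, 0.571, 0.002]
ft_force: [0.3, -0.4, -0.4]
finger_gap: 0.093
grasp_force: 0.0
tube 0.97 c 441.3 -97.1 sz 123.9 33.8 ang 70.5 px [252. 192.]
tray_marker 0.61 c 603.1 -81.7 sz 147.5 39.5 ang 75.4 px [437.  95.]
tray_tube 0.82 c 442.3 -93.5 sz 139.4 57.4 ang 69.3 px [251. 178.]
t 15.85 at [440.8 -94.6 194.7] psi 69.7 tilt 0.14 gap 92.8 F [-0.4 -0.1 -0.7]
 turn/8 [-0.02  0.    0.02]  shift in NOW axes/.3 [-0.517  0.254  0.015]  in TARGET axes/.3 [-0.517  0.255  0.016]
```

View pics/w6.png

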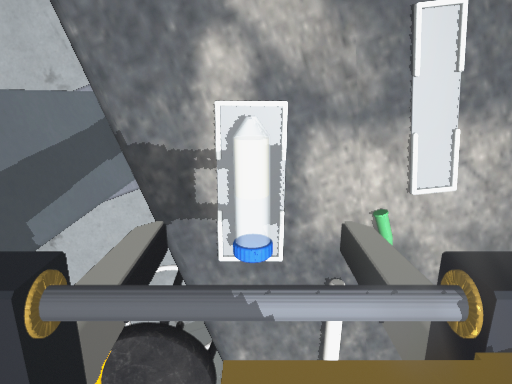

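The tube lies inside the lip, (252,192) in tray (217–287, 101–260). I'll confirm this with the top camera later. Now the marker.

```bash
python3 -m handwheel '[-0.13,0.064,0,0,0,0,1, -0.13,0.064,0,0,0,0,1, -0.13,0.064,0,0,0,0,1, -0.127,0.063,0.01,0,0,0,1, 0,0,0,0,0,0,1, 0,0,0,0,0,0,1]'
python3 - <<'E'
from h import *
f,T=grab('wrist')
cv2.imwrite('pics/w7.png',f['frame'][:,:,::-1])
rects('marker',f,T,.008,2)
for r in manip.spot_point('marker',f)[:2]: print(r['p'],T@np.r_[r['point'],1])
to(458.5,-266.5,87,69.6)
f,T=grab('top'); rects('tube',f,T,.019,1);rects('tray_tube',f,T,.006,1);rects('timer',f,T,.014,1)
E
```

```text
time: 16.6
eef_pos: [0.4591, -0.2655, 0.1916]
eef_rot: [-0.001, 0.82, 0.572, -0.0]
ft_force: [0.3, 0.2, 0.7]
finger_gap: 0.0929
grasp_force: 0.0
marker 0.77 c 460.7 -267.9 sz 131.1 16.0 ang 68.0 px [256. 185.]
0.66 [ 4.59457675e-01 -2.63946984e-01 -8.58197125e-04  1.00000000e+00]
t 16.75 at [ 459.6 -264.8  192.5] psi 69.9 tilt 0.07 gap 93.1 F [-0.   0.4 -0.5]
 turn/8 [-0.01 -0.01  0.04]  shift in NOW axes/.3 [-0.007 -0.001  0.352]  in TARGET axes/.3 [-0.007 -0.002  0.352]
tube 0.79 c 440.9 -93.4 sz 114.5 30.8 ang 71.4 px [265. 251.]
tray_tube 0.93 c 440.2 -93.2 sz 141.9 59.4 ang 69.1 px [263. 252.]
timer 0.66 c 622.8 257.9 sz 69.4 66.0 ang 76.8 px [120. 174.]
```

View pics/w7.png

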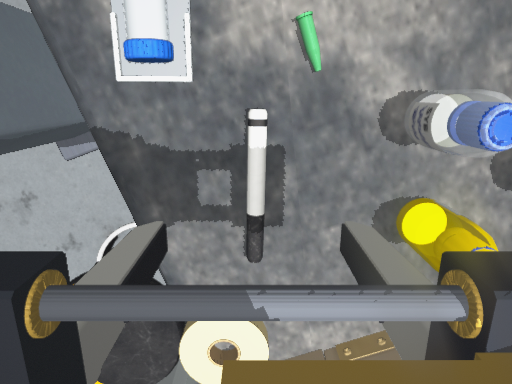

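The marker is at (256,185), centred between the fingers. The top camera agrees with the tube being centred in its tray. I grip the marker.

```bash
python3 -m handwheel '[-0.006,0.003,0.1,0,0,0.13,0, 0,0,0.1,0,0,0,0, 0,0,0.09,0,0,0,0, 0,0,0.04,0,0,0,-0.2, 0,0,0.022,0,0,0,-0.2, 0,0,0,0,0,0,-1, 0,0,0,0,0,0,-1, 0,0,0,0,0,0,-1, 0,0,0,0,0,0,-1, 0,0,0,0,0,0,-1]'
python3 -m handwheel '[0,0,0,0,0,0,-1, 0,0,0,0,0,0,-1]'
python3 -c "
from h import *
to(603,-82,200,75)"
```

```text
time: 18.2
eef_pos: [0.46, -0.2688, 0.0877]
eef_rot: [0.0, 0.826, 0.564, 0.0]
ft_force: [-0.2, 0.4, 4.7]
finger_gap: 0.0146
grasp_force: 30.0
time: 18.45
eef_pos: [0.46, -0.2688, 0.0877]
eef_rot: [0.001, 0.826, 0.564, 0.0]
ft_force: [-1.1, 0.7, 5.7]
finger_gap: 0.0148
grasp_force: 30.0
t 18.45 at [ 460.  -268.8   87.7] psi 68.7 tilt 0.06 gap 14.8 F [-1.1  0.7  5.7]
 turn/8 [ 0.01  0.   -0.79]  shift in NOW axes/.3 [ 0.753  0.218 -0.374]  in TARGET axes/.3 [ 0.725  0.299 -0.374]
```

```bash
python3 -m handwheel '[0,0,-0.12,0,0,0,-1, 0,0,-0.13,0,0,0,-1, 0,0,-0.12,0,0,0,-1, 0.15,0.043,0,0,0,0,-1, 0.15,0.044,0,0,0,0,-1, 0.15,0.043,0,0,0,0,-1, 0.15,0.044,0,0,0,0,-1, 0.153,0.044,0,0,0,-0.4,-1, 0,0,0,0,0,-0.4,-1, 0,0,0,0,0,0,-1]'
python3 - <<'E'
from h import *
f,T=grab('wrist')
rects('tray_marker',f,T,.006,2);rects('marker',f,T,T[2,3]-.08-.05-.063,1)
cv2.imwrite('pics/w8.png',f['frame'][:,:,::-1])
to(603,-82,91,75)
E
```

```text
time: 19.7
eef_pos: [0.6025, -0.0816, 0.1973]
eef_rot: [-0.001, 0.793, 0.609, -0.001]
ft_force: [-0.3, 0.5, -1.1]
finger_gap: 0.0144
grasp_force: 30.0
tray_marker 0.81 c 610.8 -61.2 sz 105.2 37.7 ang 75.5 px [255. 154.]
marker 0.57 c 605.8 -71.5 sz 110.1 18.9 ang 75.1 px [254. 198.]
t 19.85 at [602.2 -83.  197.7] psi 75.0 tilt 0.07 gap 14.6 F [-0.6  1.  -0. ]
 turn/8 [-0.01  0.01 -0.01]  shift in NOW axes/.3 [0.004 0.002 0.356]  in TARGET axes/.3 [0.004 0.002 0.356]
```

View pics/w8.png

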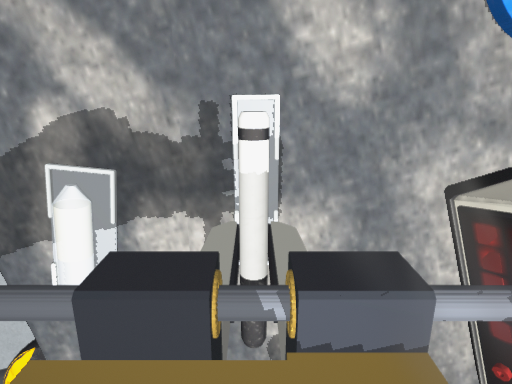

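Run:
```python
from h import *
f,T=grab('wrist'); s,p,r=st()
for z in (-.08,-.0727):
    w=plane(f,T,[[254,111],[254,347]],p[2]+z)*1000; d=w-p[:2]*1000
    print(d@r.as_matrix()[:2,:2])
to(603.5,-82,90.3,75.2)
```

```text
[[ 66.57199398   0.98510276]
 [-65.27339488   0.96431914]]
[[ 66.91834131   0.97477348]
 [-58.93410599   0.95493456]]
t 19.9 at [602.3 -83.  197.9] psi 75.0 tilt 0.05 gap 14.8 F [-0.3  0.3  0.4]
 turn/8 [-0.    0.   -0.03]  shift in NOW axes/.3 [0.005 0.003 0.359]  in TARGET axes/.3 [0.004 0.003 0.359]
```

Marker far end at (254,111), tray far lip at (256,96). The marker's centre sits about 2 mm forward of the grip, so I leave out the forward correction and lower it.

```bash
python3 -m handwheel '[0,0.004,0.1,0,0,0,-1, 0,0,0.1,0,0,0,-1, 0,0,0.09,0,0,0,-1, 0,0,0.045,0,0,0,-1, 0,0,0.022,0,0,0,-1, 0,0,0,0,0,0,-1, 0,0,0,0,0,0,-0.2, 0,0,0,0,0,0,-0.2, 0,0,0,0,0,0,-0.2, 0,0,0,0,0,0,-0.2]'
python3 -m handwheel '[0,0,-0.05,0,0,0,-0.2, 0,0,-0.1,0,0,0,1, 0,0,-0.1,0,0,0,1, 0,0,-0.1,0,0,0,1, 0,0,0,0,0,0,1]'
python3 - <<'E'
from h import *
f,T=grab('wrist')
cv2.imwrite('pics/w9.png',f['frame'][:,:,::-1])
rects('marker',f,T,.01,1);rects('tray_marker',f,T,.006,1)
to(609,-262,200,105)
E
```

```text
time: 21.15
eef_pos: [0.604, -0.0822, 0.0912]
eef_rot: [0.0, 0.793, 0.609, 0.0]
ft_force: [-0.7, -0.2, 0.5]
finger_gap: 0.0373
grasp_force: 0.0
time: 21.78
eef_pos: [0.6055, -0.082, 0.1994]
eef_rot: [0.002, 0.793, 0.609, 0.003]
ft_force: [-0.6, 0.0, -0.0]
finger_gap: 0.0726
grasp_force: 0.0
marker 0.82 c 605.8 -81.1 sz 130.9 16.2 ang 74.8 px [251. 180.]
tray_marker 0.81 c 605.5 -81.5 sz 148.3 38.8 ang 75.6 px [251. 178.]
t 21.93 at [603.3 -82.4 195.3] psi 75.1 tilt 0.09 gap 84.8 F [-0.  -0.3  0.3]
 turn/8 [-0.01  0.   -3.74]  shift in NOW axes/.3 [-0.574  0.173 -0.016]  in TARGET axes/.3 [-0.583 -0.137 -0.016]
```

View pics/w9.png

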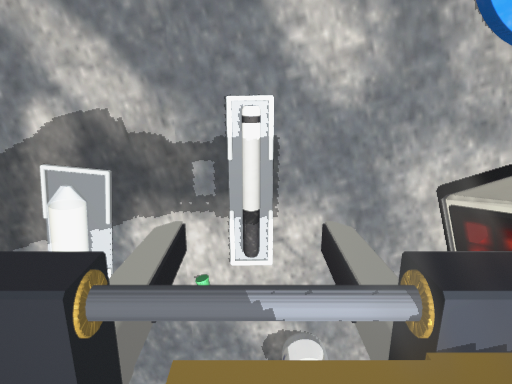

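The marker is centred in its tray: (251,180), tray (228–273, 97–263). Now the bottle.

```bash
python3 -m handwheel '[-0.144,0.043,-0.015,0,0,0,1, -0.144,0.043,-0.015,0,0,0,1, -0.143,0.043,-0.015,0,0,0,1, -0.143,0.043,-0.015,0,0,0,1, 0,0,0,0,0,-0.94,1, 0,0,0,0,0,-0.94,1, 0,0,0,0,0,-0.93,1, 0,0,0,0,0,-0.93,1, 0,0,0,0,0,0,1]'
python3 - <<'E'
from h import *
f,T=grab('wrist')
cv2.imwrite('pics/w10.png',f['frame'][:,:,::-1])
rects('bottle',f,T,.0,3)
for q in manip.spot_point('bottle',f)[:3]: print(round(q['p'],2),(T@np.r_[q['point'],1]).round(4))
to(609,-262,110,105)
E
```

```text
time: 23.05
eef_pos: [0.6088, -0.2619, 0.2122]
eef_rot: [-0.002, 0.609, 0.793, -0.0]
ft_force: [0.3, -1.3, -0.2]
finger_gap: 0.0932
grasp_force: 0.0
bottle 0.9 c 579.6 -352.2 sz 55.3 55.1 ang 101.5 px [201. 264.]
bottle 0.9 c 694.6 -329.0 sz 53.7 39.7 ang 14.9 px [318. 270.]
bottle 0.77 c 614.3 -272.9 sz 67.3 52.3 ang 104.9 px [255. 193.]
0.9 [ 0.6116 -0.2606 -0.0061  1.    ]
0.89 [ 0.5838 -0.3425 -0.0051  1.    ]
0.62 [ 6.882e-01 -3.314e-01 -3.000e-04  1.000e+00]
t 23.2 at [ 609.2 -261.8  213.2] psi 104.9 tilt 0.08 gap 92.8 F [-0.3 -0.1  1. ]
 turn/8 [-0.01 -0.01 -0.01]  shift in NOW axes/.3 [-0.001 -0.001  0.344]  in TARGET axes/.3 [-0.    -0.001  0.344]
```

View pics/w10.png

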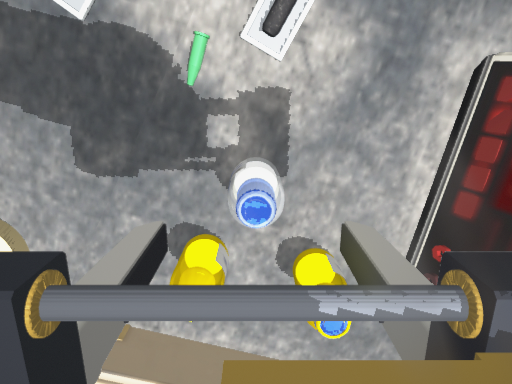

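The clear bottle is at (255,193), centred between the fingers. The yellow ones at (200,260) and (320,290) are outside the fingers' path. I grip it.

```bash
python3 -m handwheel '[0,0.004,0.1,0,0,0,1, 0,0,0.1,0,0,0,1, 0,0,0.08,0,0,0,1, 0,0,0.045,0,0,0,1, 0,0,0.019,0,0,0,1, 0,0,0,0,0,0,-1, 0,0,0,0,0,0,-1, 0,0,0,0,0,0,-1, 0,0,0,0,0,0,-1, 0,0,0,0,0,0,-1]'
python3 -m handwheel '[0,0,0,0,0,0,-1, 0,0,0,0,0,0,-1, 0,0,0,0,0,0,-1]'
python3 -c "
from h import *
to(447,252.5,230,105)"
```

```text
time: 24.45
eef_pos: [0.6107, -0.2616, 0.111]
eef_rot: [0.0, 0.609, 0.793, 0.0]
ft_force: [-0.3, 0.5, 0.1]
finger_gap: 0.0471
grasp_force: 0.0
time: 24.82
eef_pos: [0.6106, -0.2616, 0.1109]
eef_rot: [-0.0, 0.609, 0.793, -0.0]
ft_force: [-1.4, -0.7, 1.2]
finger_gap: 0.0427
grasp_force: 30.0
t 24.82 at [ 610.6 -261.6  110.9] psi 105.0 tilt 0.01 gap 42.7 F [-1.4 -0.7  1.2]
 turn/8 [-0.  0.  0.]  shift in NOW axes/.3 [ 1.797 -0.083 -0.397]  in TARGET axes/.3 [ 1.797 -0.083 -0.397]
```

```bash
python3 -m handwheel '[0,0,-0.1,0,0,0,-1, 0,0,-0.15,0,0,0,-1, 0,0,-0.15,0,0,0,-1, 0.1,-0.007,0,0,0,0,-1, 0.15,-0.007,0,0,0,0,-1, 0.15,-0.007,0,0,0,0,-1, 0.15,-0.007,0,0,0,0,-1, 0.15,-0.007,0,0,0,0,-1, 0.15,-0.007,0,0,0,0,-1, 0.15,-0.007,0,0,0,0,-1]'
python3 -m handwheel '[0.15,-0.008,0,0,0,0,-1, 0.15,-0.008,0,0,0,0,-1, 0.15,-0.008,0,0,0,0,-1, 0.1,-0.007,0,0,0,0,-1, 0.047,0,0,0,0,0,-1, 0,0,0,0,0,0,-1]'
python3 - <<'E'
from h import *
f,T=grab('wrist')
rects('tray_bottle',f,T,.006,2)
for q in manip.spot_point('tray_bottle',f)[:2]: print(round(q['p'],2),(T@np.r_[q['point'],1]).round(4))
cv2.imwrite('pics/w11.png',f['frame'][:,:,::-1])
to(447,252.5,113.3,105)
E
```

```text
time: 26.08
eef_pos: [0.5182, 0.0258, 0.2308]
eef_rot: [0.0, 0.609, 0.793, 0.0]
ft_force: [-0.2, 0.1, -0.5]
finger_gap: 0.0424
grasp_force: 30.0
time: 26.82
eef_pos: [0.4634, 0.1953, 0.2308]
eef_rot: [0.0, 0.608, 0.794, 0.0]
ft_force: [0.1, 0.1, -1.0]
finger_gap: 0.0425
grasp_force: 30.0
tray_bottle 0.62 c 449.4 253.1 sz 66.3 65.5 ang 87.8 px [254. 110.]
0.72 [ 0.4469  0.2489 -0.0028  1.    ]
t 26.98 at [464.2 193.2 230.5] psi 104.8 tilt 0.08 gap 42.4 F [ 0.5 -0.3  0.3]
 turn/8 [-0.    0.01 -0.02]  shift in NOW axes/.3 [ 0.206 -0.004  0.39 ]  in TARGET axes/.3 [ 0.206 -0.004  0.391]
```

View pics/w11.png

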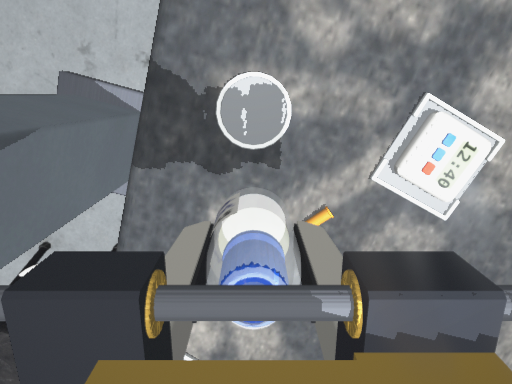

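The tray is fully visible at (254,110), centre about (448.5,253). I move over it, lower and release.

```bash
python3 -m handwheel '[0.106,0.001,0,0,0,0,-1, 0.1,0,0.05,0,0,0,-1, 0,0,0.1,0,0,0,-1, 0,0,0.1,0,0,0,-1, 0,0,0.08,0,0,0,-1, 0,0,0.035,0,0,0,-1, 0,0,0.015,0,0,0,-1, 0,0,0,0,0,0,-1]'
python3 - <<'E'
from h import *
to(448.5,252.8,113,105)
E
```

```text
time: 27.98
eef_pos: [0.4482, 0.2547, 0.1172]
eef_rot: [0.0, 0.609, 0.793, 0.0]
ft_force: [-0.0, -0.1, -0.5]
finger_gap: 0.0426
grasp_force: 30.0
t 27.98 at [448.2 254.7 117.2] psi 105.0 tilt 0.05 gap 42.6 F [-0.  -0.1 -0.5]
 turn/8 [ 0.01 -0.   -0.  ]  shift in NOW axes/.3 [-0.006 -0.001  0.014]  in TARGET axes/.3 [-0.006 -0.001  0.014]
```

```bash
python3 -m handwheel '[-0.006,-0.001,0.007,0,0,0,-1, 0,0,0.007,0,0,0,-1, 0,0,0,0,0,0,-1, 0,0,0,0,0,0,1, 0,0,0,0,0,0,1, 0,0,0,0,0,0,1, 0,0,0,0,0,0,1, 0,0,0,0,0,0,1, 0,0,0,0,0,0,1]'
python3 -m handwheel '[0,0,-0.05,0,0,0,1, 0,0,-0.1,0,0,0,1, 0,0,-0.15,0,0,0,1, 0,0,-0.15,0,0,0,1, 0,0,0,0,0,0,1, 0,0,0,0,0,0,1]'
python3 - <<'E'
from h import *
f,T=grab('wrist'); g,_=grab('top')
a=f['frame'][60:330,100:420]; b=g['frame'][140:280,90:370]
a=cv2.resize(a,(640,540))[:300]; b=cv2.resize(b,(600,300),interpolation=cv2.INTER_CUBIC)
a=np.pad(a,((0,0),(0,160),(0,0))); b=np.pad(b,((0,0),(0,200),(0,0)))
cv2.imwrite('pics/end.png',np.vstack([a,b])[:,:,::-1])
for q in manip.spot_point('bottle',f)[:1]: print(round(q['p'],2),(T@np.r_[q['point'],1]).round(4))
rects('tray_bottle',f,T,.006,1)
to(448.5,252.8,113,105)
E
```

```text
time: 29.1
eef_pos: [0.4479, 0.2529, 0.1126]
eef_rot: [-0.0, 0.609, 0.793, 0.0]
ft_force: [-0.1, 0.4, -0.5]
finger_gap: 0.0923
grasp_force: 0.0
time: 29.85
eef_pos: [0.4476, 0.2524, 0.2477]
eef_rot: [0.0, 0.609, 0.793, -0.0]
ft_force: [0.6, -0.1, -0.5]
finger_gap: 0.093
grasp_force: 0.0
0.79 [4.459e-01 2.537e-01 7.000e-04 1.000e+00]
tray_bottle 0.63 c 446.1 260.8 sz 66.3 51.5 ang 18.4 px [253. 161.]
t 30.05 at [447.4 252.5 246.5] psi 105.0 tilt 0.15 gap 92.6 F [1.5 0.3 0.3]
 turn/8 [-0.02  0.    0.  ]  shift in NOW axes/.3 [0.    0.005 0.445]  in TARGET axes/.3 [0.    0.004 0.445]
```

View pics/end.png

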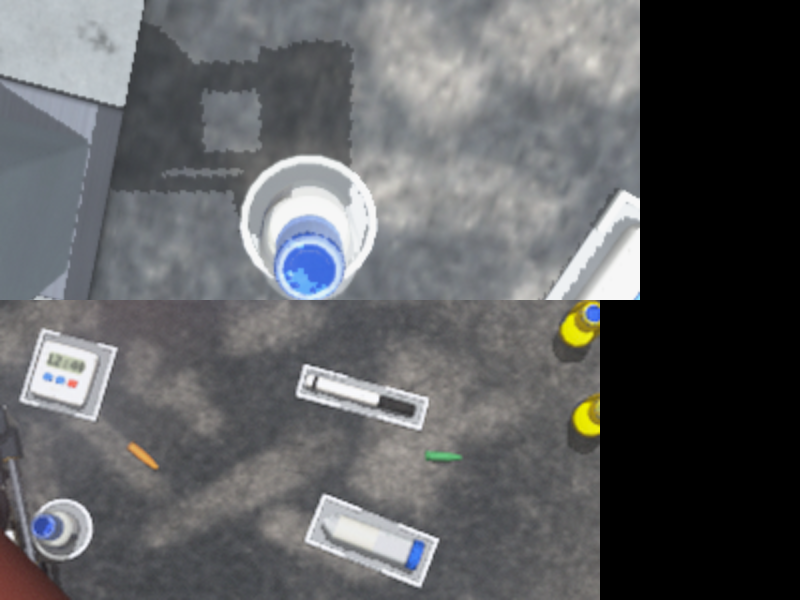

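The composite shows all four things in their trays:
- bottle upright, (308,225) in the upper half and (63,528) in the lower
- timer (67,375)
- marker (362,395)
- tube (372,540)

Both microtubes look unmoved, and the gripper is open and clear of everything.

```bash
python3 -c "
from workcell import manip
print(manip.close_job())"
```

```text
the job is handed in; nothing more can be done
None
```

The job is handed in at about 30 s: in the last pictures the timer, tube, marker and upright bottle each sat inside their trays, with both microtubes left alone and everything let go.

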